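# Put away the changeover parts at the wire bench

## Robot

A 6-joint arm with a two-finger parallel gripper is mounted at the origin on the work surface; the furniture and walls round the work are solid. World frame = base frame: x ahead of the robot, y to its left, z up, the work surface at z = 0. Lengths are in m, angles in rad, forces in N, time in s.
With the tool pointing down it reaches from about 0.375 to 0.975 m from the base axis. Payload 3.8 kg.
Tool frame: the origin (TCP) lies at the very end of the fingers, on their centre line; the grasp point (between the pads) lies 19 mm behind it; z points along the fingers, y is the line along which they close (so a half turn about z gives the same grasp; the last joint's range is limited). The gripper opens to 85 mm and grips with 20 to 120 N. Pads are 22 mm wide; open, the fingers measure 114 mm over their backs; the gripper's body (76 mm by 85 mm) begins 54 mm behind the grasp point. The pads swing forward as they close: fully open they stand 13 mm farther back than shut.
Start: joints at [-1.207, 0.264, 1.604, -0, 1.274, -0.037], TCP at [0.263, -0.622, 0.231] pointing down, gripper open.
Joint ranges: [-2.63, 2.63], [-0.94, 2.18], [0.31, 2.57], [-1.31, 4.45], [0, 2.66], [-2.55, 2.55]. Speed limits (rad/s): [2.57, 2.57, 3.14, 3.14, 3.14, 3.14].

## Interface

Orientations are given as a rotation vector (axis times angle).
In Python, from workcell import * gives the robot as it stands.
- The arm moves only by the shell command python3 -m crank 'ROWS' [OPENING] [FORCE]. ROWS is JSON, a list that holds one entry, the list of rows, each a list of 6 numbers: the shift along the tool's x, y, z in cm, then the turn, a rotation vector about the tool's x, y, z in rad. In form: [[[dx, dy, dz, ax, ay, az], ...]]. A call has 1 to 8 rows; each row shifts and turns the commanded pose from where the row before left it, along the tool's axes as they then stand; what a row does not reach is not made up. A row lasts 1/12 s, in which the tool goes at most 41.7 mm and 7.16 degrees, less where a joint would pass 70% of its speed; a pose out of reach is approached as far as the arm can. A call with a gripper value outside its range is refused whole. OPENING is the finger opening in cm, from 0 to 8.54, set as the call begins (- or left out, the last holds). The fingers move at their own pace and stop on an object; FORCE is the grip in N (left out, the last holds). Time passes only in rows, so rows that do not move let the fingers close. It gives the time, the measured TCP pose, the force, the opening and the grip force at its end, in the units of the state.
- read_state(): the state, without advancing time (a new reading comes with each control period).
- read_camera(name): name is "scene" or "top" or "wrist"; returns the picture (400x640x3 uint8, blue, green, red); there is no depth.
- camera_model(name): a dict with "camera_matrix" (3x3 intrinsics, pixels), "R" (3x3) and "t" (3): a world point X has camera coordinates R X + t. Camera axes: x right, y down, z forward; pixel columns grow to the right and rows downward; lengths in m; the calibration is good to about 2 mm. The wrist camera is an equidistant fisheye: a pixel r from the principal point sees the ray r / f radians off the axis. A picture is of the moment at which its call begins: read the wrist's pose just before it. camera_model takes no time and is no camera call; for the wrist camera it gives the pose at the moment of the call.
- finish_job(): hands the job in; it is judged then, once.
The state is a dict: "time": time; "q": joint angles; "joint_vel": joint speeds; "joint_torque": joint torques, N m; "tool_pos": TCP position; "tcp_rot": TCP orientation; "wrist_force": force on the tool from outside, world axes, zero at the start; "torque": the same for the moment, N m; "width": opening from 0.0 (shut) to 1.0 (fully open); "grip_force": force on a finger pad.
Only numpy, scipy, OpenCV 4.12 (cv2) and the standard library are available. Lean on these libraries where they do the work, as an engineer would, in place of code of your own. Each camera call takes 0.05 s, during which the arm holds its last target. There are 200 camera calls.

## Task

Clear up the parts left over from the machine changeover: stand each of the two steel bars on edge, fully home in the slot of the wooden rack that fits its thickness (thin bar in the narrow slot, thick bar in the wide one), about midway along the slot, set the feed roller flat on the floor of the white foam tray, and set both white connectors flat on the floor of the red tray, beside each other and each the way up it stands now. Do not disturb the jar or the bottle, and leave everything released and at rest.

Things in the scene. Friction and masses are not known exactly. Their poses are not given: they have to be found in the camera images.
- bar_rack: fixed block of light wood, 110 (x) x 120 (y) x 24 mm high, with two open-ended slots in its top along its whole x length: narrow slot at y = +30 mm, 12 mm wide; wide slot at y = -30 mm, 20 mm wide. Slot floors are 8 mm above the underside; the top 6 mm of the slot sides slope outward by 4 mm a side as a lead-in. Origin at the centre of the underside, z up
- red_tray: fixed small red parts tray, 93 (x) x 118 (y) x 32 mm high; inside floor 72 x 96 mm, 2 mm above its underside, with upright walls to 32 mm. Origin at the centre of the underside, z up
- foam_tray: fixed whitish foam tray, 108 (x) x 148 (y) x 45 mm high; inside floor 78 x 116 mm, 6 mm above its underside, walls to 45 mm. Origin at the centre of the underside, z up
- thin_bar: loose plain steel bar standing on edge, 100 mm long (x), 8 mm thick (y), 30 mm high (z), 0.18 kg. Origin at the centre of the underside. It belongs in the narrow slot, where its top 14 mm stand out above the rack
- thick_bar: loose plain steel bar standing on edge, 100 mm long (x), 16 mm thick (y), 30 mm high (z), 0.36 kg. Origin at the centre of the underside. It belongs in the wide slot
- spare_roller: loose dark grey feed roller, a disc 34 mm in diameter and 18 mm high, standing on its flat face. Origin at the centre of the underside
- flat_connector: loose white connector housing, the broad flat one: 22 (x) x 22 (y) mm, body 10 mm high with a small ridge on top to 13 mm. Origin at the centre of the underside, z up
- tall_connector: loose white connector housing, the narrow taller one: 22 (x) x 14 (y) mm, body 14 mm high with a small ridge on top to 17 mm. Origin at the centre of the underside, z up; grip it across y
- terminal_jar: bystander: loose cream jar with a yellow lid, 55 mm in diameter, 70 mm high, origin at the centre of the underside; leave it alone
- alcohol_bottle: bystander: loose white bottle with a red nozzle, 62 mm in diameter, 150 mm high, origin at the centre of the underside; leave it alone
Not all that is in view belongs to the job. There is more than one size of the spare_roller; the job needs the smaller.

How it is judged:
By the outcome, as a careful person would: the job done as asked, in the order asked, and still so for the second after the job is handed in, with the robot touching nothing.
It also fails if it takes over 136 s, if anything falls off the work surface, if the arm or the gripper's body presses on something with over 40 N, if the wrist force passes 120 N, or if a joint passes its speed limit or range.

## Working session

There is one attempt and no reset: what is moved stays moved. The work goes in short steps, Python scripts to look and compute and a shell command to move; the robot and the scene stay as the last step left them, time stands still between calls to the robot, and variables do not carry over. Pictures are saved under pics/ and viewed, at most 14 in all, crops included, and the job is handed in when it is done.

```bash
ls; mkdir -p pics
python3 - <<'E'
from workcell import *
import cv2
s=read_state();print(s)
for n in("scene","top"):
    m=camera_model(n);print(n,m)
    cv2.imwrite(f"pics/{n}0.png",read_camera(n))
E
```

```text
pics
{'time': 0.0, 'q': array([-1.20692389e+00,  2.64710992e-01,  1.60536923e+00,  5.17180368e-06,
        1.27370058e+00, -3.69168622e-02]), 'joint_vel': array([-0.00049239, -0.00077282,  0.00024212,  0.00174707,  0.0010395 ,
       -0.00043397]), 'joint_torque': array([ 1.96511046e-04, -5.15104580e+01, -3.67318368e+01,  2.68918002e-04,
        1.29107747e-02,  1.99104477e-06]), 'tool_pos': array([ 0.26307827, -0.6208325 ,  0.22999301]), 'tcp_rot': array([-3.07660727e+00, -6.24920910e-01,  5.51355717e-04]), 'wrist_force': array([-0.46287661,  0.88956784, -0.4228922 ]), 'torque': array([-0.01211233, -0.02831163, -0.03494992]), 'grip_force': 0.0, 'width': 0.9970252463049847}
scene {'camera_matrix': array([[373.82155627,   0.        , 316.37587232],
       [  0.        , 373.82155627, 201.11266422],
       [  0.        ,   0.        ,   1.        ]]), 'R': array([[ 0.55738291, -0.83023303,  0.0061168 ],
       [-0.4170942 , -0.28637422, -0.86256724],
       [ 0.7178835 ,  0.47822895, -0.50590547]]), 't': array([-0.37804842,  0.24892349,  0.57020638])}
top {'camera_matrix': array([[466.55344214,   0.        , 326.59506046],
       [  0.        , 466.55344214, 199.84842951],
       [  0.        ,   0.        ,   1.        ]]), 'R': array([[ 0.01569327, -0.99958739,  0.02405776],
       [-0.98619777, -0.01944042, -0.16442635],
       [ 0.1648262 , -0.02114532, -0.98609594]]), 't': array([-0.09436344,  0.53393711,  1.42558452])}
```

View pics/scene0.png

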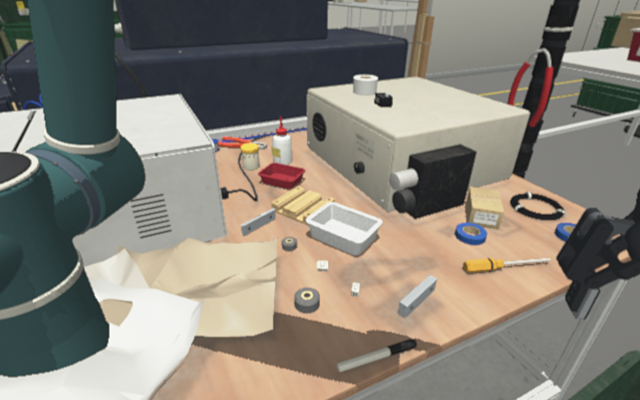

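View pics/top0.png

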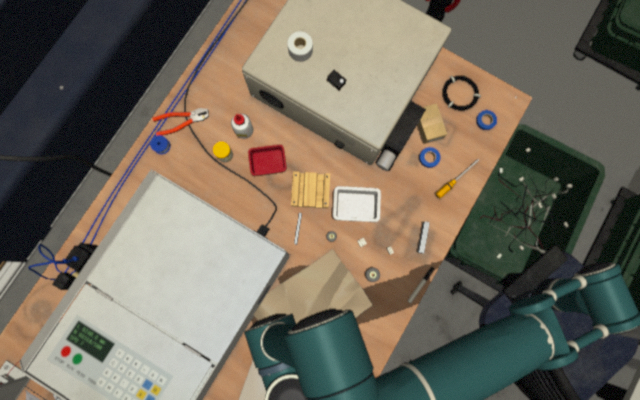

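```bash
cat > h.py <<'E'
from workcell import *
import numpy as np, cv2
from scipy.spatial.transform import Rotation as Rt
def ray(m,uv):
    K=np.array(m["camera_matrix"]);R=np.array(m["R"]);t=np.array(m["t"])
    x=(uv[0]-K[0,2])/K[0,0];y=(uv[1]-K[1,2])/K[1,1]
    if m.get("fish"):
        r=np.hypot(x,y);d=np.array([np.sin(r)*x/max(r,1e-9),np.sin(r)*y/max(r,1e-9),np.cos(r)])
    else: d=np.array([x,y,1.])
    return -R.T@t,R.T@d
def onplane(m,uv,z):
    o,d=ray(m,uv);return (o+d*(z-o[2])/d[2])[:2]
def wrist(name):
    m=camera_model("wrist");m=dict(m);m["fish"]=1
    im=read_camera("wrist");cv2.imwrite(f"pics/{name}.png",im);return m,im
def proj(m,X):
    K=m["camera_matrix"];c=m["R"]@np.array(X)+m["t"]
    if m.get("fish"):
        r=np.hypot(c[0],c[1]);a=np.arctan2(r,c[2]);p=c[:2]/r*a
    else:p=c[:2]/c[2]
    return p*K[0,0]+K[:2,2]
def delta(x,y,z,yaw=None):
    """tool-frame shift (cm) from current TCP to world x,y,z; yaw = wanted direction of tool y axis (mod pi)"""
    s=read_state();R=Rt.from_rotvec(s["tcp_rot"]);p=s["tool_pos"]
    d=R.inv().apply(np.array([x,y,z])-p)*100
    ty=R.as_matrix()[:,1];tz=R.as_matrix()[:,2]
    print("tcp",p.round(4),"tool x",R.as_matrix()[:,0].round(3),"z",tz.round(3),"shift cm",d.round(2),"t",round(s["time"],2),"q6",s["q"][5].round(2))
    if yaw is not None:
        a=(np.arctan2(ty[1],ty[0])-yaw+np.pi/2)%np.pi-np.pi/2
        print("turn about tool z",round(a,3),"(shift above holds before turning)")
E
python3 - <<'E'
from h import *
im=cv2.imread("pics/top0.png");m=camera_model("top")
for n,p,z in [("thin",(298,228),.03),("thick",(424,236),.03),("rs",(332,236),.018),("rb",(372,273),.018),("c1",(362,242),.013),("c2",(390,250),.013),("rack",(311,189),.024),("red",(267,160),.03),("foam",(356,204),.045),("jar",(222,150),.07),("bottle",(241,125),.12)]:
    print(n,onplane(m,p,z).round(3))
print(camera_model("wrist"))
wrist("w0")
cv2.imwrite("pics/topc.png",cv2.resize(im[120:300,230:450],None,fx=3.3,fy=3.3,interpolation=cv2.INTER_CUBIC))
delta(.55,0,.3)
E
```

```text
thin [0.446 0.003]
thick [ 0.428 -0.395]
rs [ 0.424 -0.104]
rb [ 0.31  -0.232]
c1 [ 0.407 -0.2  ]
c2 [ 0.383 -0.29 ]
rack [ 0.573 -0.035]
red [0.664 0.109]
foam [ 0.524 -0.178]
jar [0.683 0.246]
bottle [0.75  0.182]
{'camera_matrix': array([[309.70691629,   0.        , 316.76616945],
       [  0.        , 309.70691629, 201.90572313],
       [  0.        ,   0.        ,   1.        ]]), 'R': array([[ 0.39043616, -0.92062606, -0.00269388],
       [-0.88417827, -0.37579072,  0.27750697],
       [-0.25649248, -0.10596689, -0.96071985]]), 't': array([-0.67407881, -0.0367557 ,  0.37968645])}
tcp [ 0.2631 -0.621   0.2302] tool x [0.921 0.39  0.   ] z [-0.001  0.002 -1.   ] shift cm [ 50.64 -46.    -6.89] t 0.15 q6 -0.04
```

View pics/topc.png

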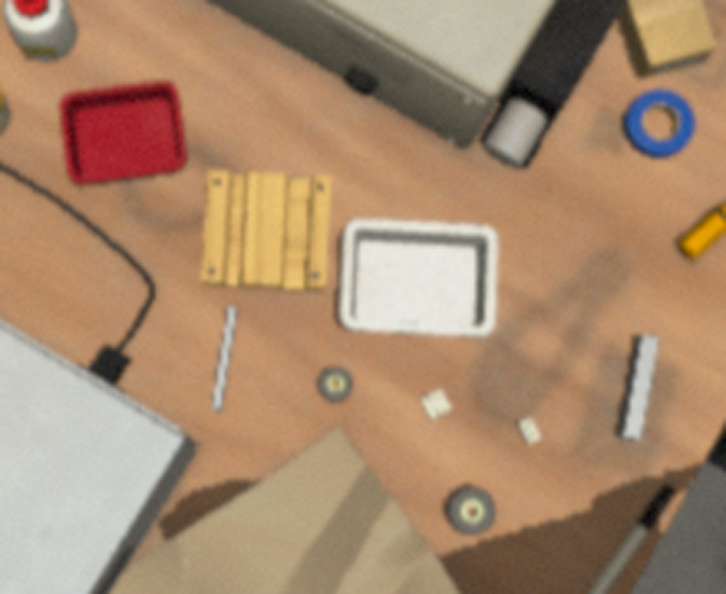

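Candidates for the roller: top image (332,236) and (372,273). The first is clearly smaller in the crop (about 34 px against 48 px), so it fits the spare_roller. The flat connector (squarish) is at (362,242) and the tall one (narrow) at (390,250). The narrow rack slot is on the left (+y).

```bash
python3 -m crank '[[[2.2,-1.9,-0.6,0,0,0],[2.2,-1.9,-0.6,0,0,0],[2.2,-1.9,-0.6,0,0,0],[2.2,-1.9,-0.6,0,0,0],[2.2,-1.9,-0.6,0,0,0],[2.2,-1.9,-0.6,0,0,0],[2.2,-1.9,-0.6,0,0,0],[2.2,-1.9,-0.6,0,0,0]]]' 5
python3 -m crank '[[[2.2,-1.9,-0.6,0,0,0],[2.2,-1.9,-0.6,0,0,0],[2.2,-1.9,-0.6,0,0,0],[2.2,-1.9,-0.6,0,0,0],[2.2,-1.9,-0.6,0,0,0],[2.2,-1.9,-0.6,0,0,0],[2.2,-1.9,-0.6,0,0,0],[2.2,-1.9,-0.6,0,0,0]]]'
python3 -m crank '[[[0,0,0,0,0,0.1],[0,0,0,0,0,0.1],[0,0,0,0,0,0.1],[0,0,0,0,0,0.1],[0,0,0,0,0,0],[0,0,0,0,0,0]]]'
python3 - <<'E'
from h import *
m,im=wrist("w1");np.savez("m1.npz",**m);delta(.47,-.2,.33,np.pi/2)
print(-m["R"].T@m["t"])
ms=camera_model("scene")
print("box bottom",onplane(ms,(222,237),0))
for z in(.1,.15,.2): print(z,onplane(ms,(213,148),z),onplane(camera_model("top"),(287,253),z))
E
```

```text
time: 0.82
tool_pos: [0.3663, -0.4114, 0.2792]
tcp_rot: [-3.078, -0.625, 0.0]
wrist_force: [1.5, -0.4, 0.2]
width: 0.58
grip_force: 0.0
time: 1.48
tool_pos: [0.469, -0.2028, 0.3273]
tcp_rot: [-3.079, -0.625, 0.0]
wrist_force: [0.0, 0.2, 0.4]
width: 0.585
grip_force: 0.0
time: 1.98
tool_pos: [0.4687, -0.2041, 0.327]
tcp_rot: [-3.141, -0.006, 0.001]
wrist_force: [-0.8, -0.3, 0.8]
width: 0.589
grip_force: 0.0
tcp [ 0.4687 -0.2042  0.327 ] tool x [ 1.     0.003 -0.   ] z [-0.  0. -1.] shift cm [ 0.13 -0.42 -0.3 ] t 2.03 q6 1.11
turn about tool z 0.003 (shift above holds before turning)
[ 0.53917085 -0.20431357  0.47004599]
box bottom [0.3651932  0.05024223]
0.1 [0.56130063 0.27299566] [0.36397434 0.03141884]
0.15 [0.48039974 0.17579773] [0.36143464 0.02836621]
0.2 [0.39949885 0.0785998 ] [0.35889494 0.02531357]
```

View pics/w1.png

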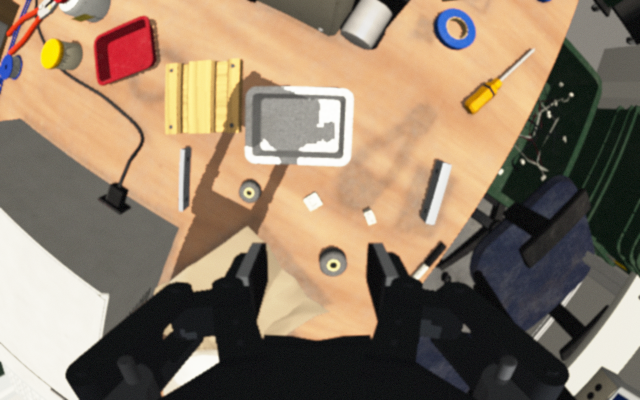

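Run:
```python
from h import *
im=cv2.imread("pics/w1.png")
cv2.imwrite("pics/w1c.png",cv2.resize(im[10:210,85:345],None,fx=3,fy=3,interpolation=cv2.INTER_CUBIC))
```

```text
(no output)
```

View pics/w1c.png

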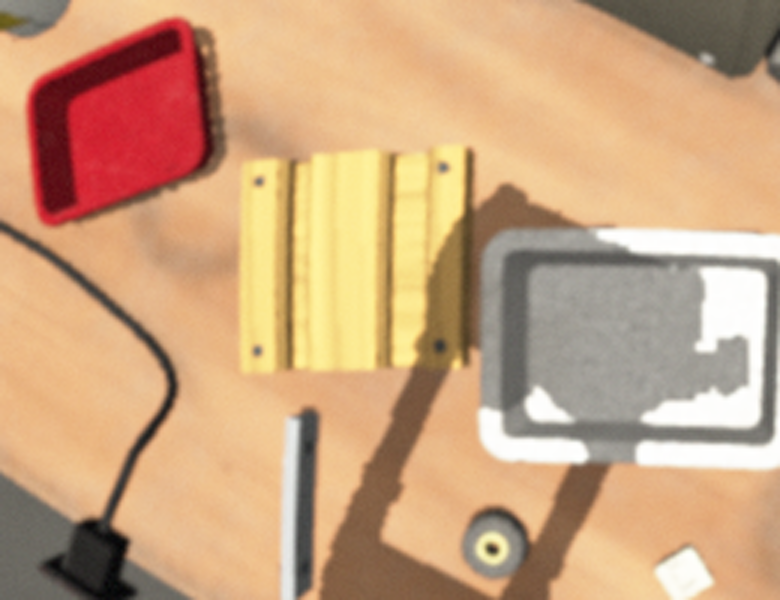

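Run:
```python
from h import *
m=dict(np.load("m1.npz"));im=cv2.imread("pics/w1.png")
P=lambda q,z:onplane(m,(q[0]/3+85,q[1]/3+10),z)
for n,z,qs in [("rack",.024,[(244,160),(470,148),(465,368),(242,371)]),("red",.032,[(30,95),(185,20),(210,150),(50,225)]),("rackcentre",.024,[]),("roller",.018,[(492,548)])]:
    p=np.array([P(q,z) for q in qs])
    if len(p):print(n,p.round(4).tolist(),p.mean(0).round(4))
g=cv2.cvtColor(im,cv2.COLOR_BGR2HSV)
mask=((g[...,1]<60)&(g[...,2]>125)).astype(np.uint8)*255
cs,_=cv2.findContours(mask,cv2.RETR_EXTERNAL,cv2.CHAIN_APPROX_NONE)
for c in cs:
    a=cv2.contourArea(c);r=cv2.minAreaRect(c)
    if 60<a<8000 and 80<r[0][1]<240 and 150<r[0][0]<470:
        z={True:.03,False:.01}[max(r[1])>40]
        b=np.array([onplane(m,q,z) for q in cv2.boxPoints(r)])
        e=np.diff(np.vstack([b,b[:1]]),axis=0);L=np.linalg.norm(e,axis=1);i=L.argmax()
        print(a,np.round(r[0],1),"c",b.mean(0).round(4),"size",L[:2].round(4),"ang long",np.degrees(np.arctan2(e[i][1],e[i][0])).round(1)%180)
```

```text
rack [[0.6299, 0.0265], [0.6233, -0.0956], [0.5147, -0.0921], [0.5193, 0.0303]] [ 0.5718 -0.0327]
red [[0.6916, 0.1698], [0.7124, 0.0622], [0.6365, 0.0429], [0.6119, 0.1515]] [0.6631 0.1066]
roller [[0.4225, -0.1008]] [ 0.4225 -0.1008]
113.0 [369.7 216.7] c [ 0.3817 -0.2887] size [0.0147 0.0253] ang long 23.6
207.0 [312.3 201.4] c [ 0.4066 -0.1978] size [0.0243 0.0239] ang long 122.4
257.5 [249. 192.] c [ 0.4215 -0.0989] size [0.0287 0.0289] ang long 90.2
582.5 [438.4 193.9] c [ 0.4245 -0.3935] size [0.1008 0.0181] ang long 168.8
263.0 [181.1 180. ] c [0.4451 0.0069] size [0.1    0.0089] ang long 172.3
```

```bash
python3 -m crank '[[[-0.3,-2.64,2.5,0,0,0],[-0.3,-2.64,2.5,0,0,0],[-0.3,-2.64,2.5,0,0,0],[-0.3,-2.64,2.5,0,0,0],[-0.3,-2.64,2.5,0,0,0],[-0.3,-2.64,2.5,0,0,0],[-0.3,-2.64,2.5,0,0,0],[-0.3,-2.64,2.5,0,0,0]]]' 5 60 >/dev/null
python3 -m crank '[[[0,0,0,0,0,0.068],[0,0,0,0,0,0.068],[0,0,0,0,0,0]]]'
python3 - <<'E'
from h import *
m,im=wrist("w2");np.savez("m2.npz",**m)
delta(.445,.007,.016,np.radians(82.3))
E
```

```text
time: 2.95
tool_pos: [0.444, 0.0075, 0.1265]
tcp_rot: [3.135, -0.21, -0.002]
wrist_force: [0.4, -0.3, -0.7]
width: 0.585
grip_force: 0.0
tcp [0.4446 0.0071 0.1271] tool x [ 0.991 -0.131 -0.   ] z [-0. -0. -1.] shift cm [ 0.05  0.   11.11] t 3.0 q6 1.66
turn about tool z 0.003 (shift above holds before turning)
```

View pics/w2.png

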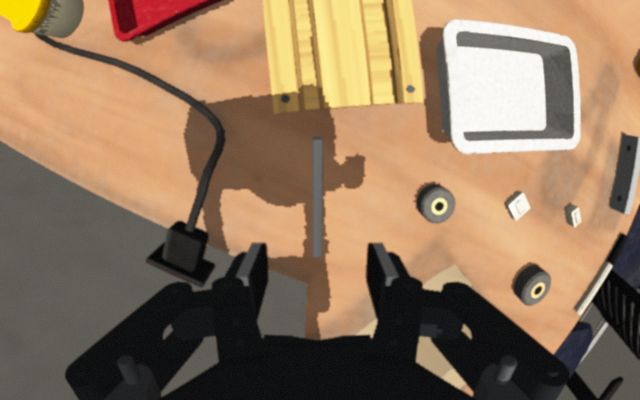

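The bar is upright at x≈317 px, centred between the fingers and parallel to them; the rack's slots run nearly parallel. Descend and grip.

```bash
python3 -m crank '[[[0,0,2.5,0,0,0],[0,0,2.5,0,0,0],[0,0,2.5,0,0,0],[0,0,2.0,0,0,0],[0,0,1.6,0,0,0],[0,0,0,0,0,0],[0,0,0,0,0,0]]]' 4
python3 -m crank '[[[0,0,0,0,0,0],[0,0,0,0,0,0],[0,0,0,0,0,0],[0,0,0,0,0,0],[0,0,0,0,0,0],[0,0,0,0,0,0],[0,0,0,0,0,0],[0,0,0,0,0,0]]]' 0 60
python3 -m crank '[[[0,0,-1,0,0,0],[0,0,-2,0,0,0],[0,0,-2,0,0,0],[0,0,-2,0,0,0],[0,0,-1,0,0,0],[0,0,0,0,0,0]]]'
python3 - <<'E'
from h import *
m,im=wrist("w3");np.savez("m3.npz",**m)
cv2.imwrite("pics/w3c.png",cv2.resize(im[0:270,180:480],None,fx=2.2,fy=2.2,interpolation=cv2.INTER_CUBIC))
delta(.573,-.0027,.065,np.radians(87.8))
E
```

```text
time: 3.58
tool_pos: [0.4442, 0.0066, 0.016]
tcp_rot: [3.135, -0.211, -0.003]
wrist_force: [-0.5, -0.0, 0.4]
width: 0.469
grip_force: 0.0
time: 4.25
tool_pos: [0.4464, 0.0069, 0.018]
tcp_rot: [-3.134, 0.212, -0.005]
wrist_force: [-0.1, -0.2, 6.0]
width: 0.069
grip_force: 61.0
time: 4.75
tool_pos: [0.4469, 0.0069, 0.0993]
tcp_rot: [-3.134, 0.212, -0.009]
wrist_force: [0.5, 0.0, -2.4]
width: 0.07
grip_force: 59.9
tcp [0.4458 0.0069 0.0976] tool x [ 0.991 -0.135  0.003] z [ 0.003 -0.    -1.   ] shift cm [12.73 -0.76  3.31] t 4.8 q6 1.67
turn about tool z -0.097 (shift above holds before turning)
```

View pics/w3c.png

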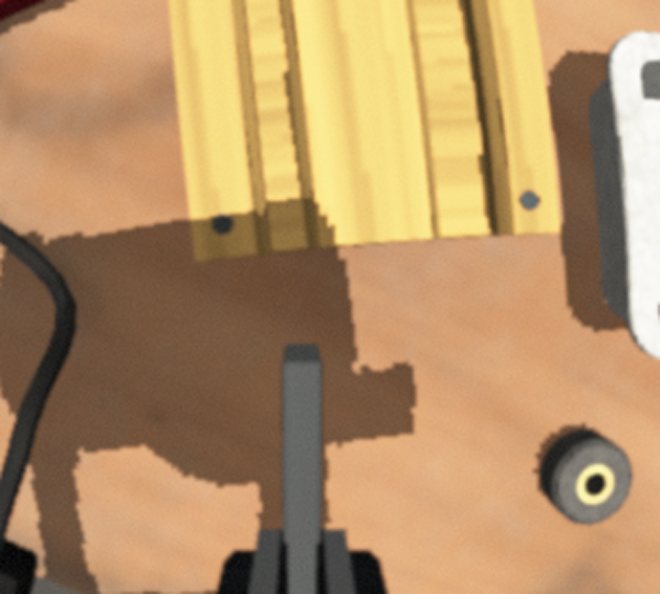

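Run:
```python
from h import *
m=dict(np.load("m3.npz"))
P=lambda q,z:onplane(m,(q[0]/2.2+180,q[1]/2.2),z).round(4)
print("bar end",P((302,360),.1106),"sides",P((284,450),.1106),P((321,450),.1106))
for n,q,z in [("L",(195,260),.024),("R",(560,233),.024),("nL",(262,250),.008),("nR",(305,247),.008),("nL",(246,5),.008),("nR",(283,5),.008),("wL",(434,237),.008),("wR",(490,235),.008),("wL",(414,5),.008),("wR",(463,5),.008)]:print(n,P(q,z))
s=read_state();print(s["tool_pos"])
```

```text
bar end [ 4.958e-01 -4.000e-04] sides [0.4781 0.0057] [ 0.4771 -0.0017]
L [0.5198 0.0308]
R [ 0.5152 -0.0894]
nL [0.5199 0.01  ]
nR [ 0.5189 -0.0046]
nL [0.6088 0.0037]
nR [ 0.6067 -0.0089]
wL [ 0.5173 -0.0492]
wR [ 0.5162 -0.0693]
wL [ 0.6021 -0.0542]
wR [ 0.6013 -0.0718]
[0.44575099 0.00689389 0.09763259]
```

```bash
python3 -m crank '[[[2,-0.15,0,0,0,0],[3,-0.2,0,0,0,0],[3,-0.2,0.9,0,0,0],[3,-0.2,1.2,0,0,0],[1.77,-0.14,1.2,0,0,0],[0,0,0,0,0,-0.045],[0,0,0,0,0,-0.044],[0,0,0,0,0,0]]]'
python3 - <<'E'
from h import *
m,im=wrist("w4");np.savez("m4.npz",**m)
cv2.imwrite("pics/w4c.png",cv2.resize(im[60:300,200:440],None,fx=2.5,fy=2.5,interpolation=cv2.INTER_CUBIC))
delta(.5735,-.0015,.028,np.radians(87.4))
E
```

```text
time: 5.47
tool_pos: [0.5707, -0.0014, 0.0605]
tcp_rot: [-3.141, 0.071, 0.008]
wrist_force: [-1.1, -0.6, -1.7]
width: 0.071
grip_force: 59.9
tcp [ 0.5708 -0.0014  0.061 ] tool x [ 0.999 -0.047 -0.004] z [-0.004  0.    -1.   ] shift cm [ 0.28 -0.    3.3 ] t 5.52 q6 1.57
turn about tool z -0.002 (shift above holds before turning)
```

View pics/w4c.png

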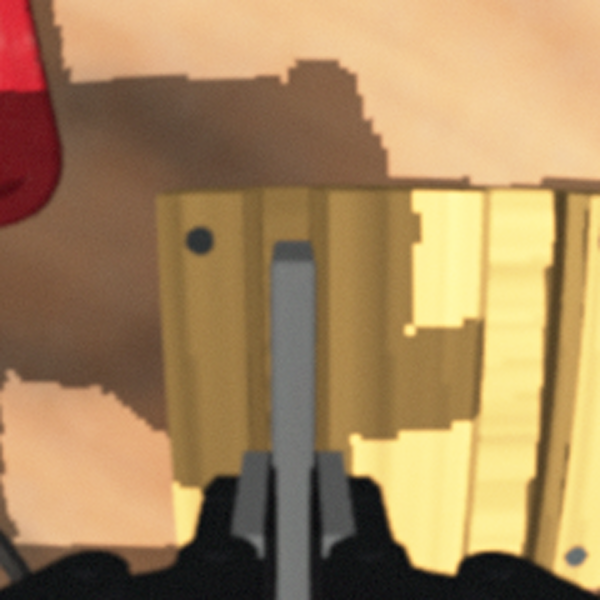

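Run:
```python
from h import *
m=dict(np.load("m4.npz"))
P=lambda q,z:onplane(m,(q[0]/2.5+200,q[1]/2.5+60),z).round(4)
zt=.061+.013
print("bar end",P((272,262),zt),P((314,262),zt))
print("slot floor far",P((263,192),.008),P((308,192),.008),"lead-in tops",P((246,192),.024),P((328,192),.024))
print("floor at 230",P((263,232),.008),P((309,232),.008))
print("rack far L",P((157,195),.024),"wide",P((487,190),.008),P((553,190),.008))
```

```text
bar end [ 0.6203 -0.0007] [ 0.6199 -0.0078]
slot floor far [0.6273 0.0029] [ 0.6268 -0.0084] lead-in tops [0.6287 0.0062] [ 0.6278 -0.0127]
floor at 230 [0.6171 0.0034] [ 0.6166 -0.0082]
rack far L [0.6292 0.027 ] wide [ 0.6261 -0.0543] [ 0.626  -0.0724]
```

```bash
python3 -m crank '[[[0.35,-0.1,0,0,0,0],[0,0,0.7,0,0,0],[0,0,0.7,0,0,0],[0,0,0.7,0,0,0],[0,0,0.6,0,0,0],[0,0,0.5,0,0,0],[0,0,0,0,0,0],[0,0,0,0,0,0]]]'
python3 -c "
from h import *
delta(.5735,-.0005,.028)"
```

```text
time: 6.18
tool_pos: [0.5754, -0.0006, 0.0306]
tcp_rot: [-3.141, 0.073, 0.002]
wrist_force: [0.3, 0.3, -1.5]
width: 0.072
grip_force: 59.9
tcp [ 0.5754 -0.0006  0.0306] tool x [ 0.999 -0.046 -0.001] z [-0.001  0.    -1.   ] shift cm [-0.19 -0.    0.26] t 6.18 q6 1.57
```

```bash
python3 -m crank '[[[0,0,0.35,0,0,0],[0,0,0,0,0,0],[0,0,0,0,0,0]]]'
python3 -m crank '[[[0,0,0,0,0,0],[0,0,0,0,0,0],[0,0,0,0,0,0],[0,0,0,0,0,0]]]' 3
python3 -m crank '[[[0,0,-1,0,0,0],[0,0,-2,0,0,0],[0,0,-3,0,0,0],[0,0,-3,0,0,0],[0,0,-2,0,0,0],[0,0,0,0,0,0],[0,0,0,0,0,0]]]'
python3 - <<'E'
from h import *
m,im=wrist("w5");np.savez("m5.npz",**m)
cv2.imwrite("pics/w5c.png",cv2.resize(im[40:300,200:440],None,fx=2.3,fy=2.3,interpolation=cv2.INTER_CUBIC))
delta(.4245,-.3935,.14,np.radians(78.8))
E
```

```text
time: 6.43
tool_pos: [0.576, -0.0007, 0.0279]
tcp_rot: [3.141, -0.073, 0.0]
wrist_force: [0.7, 0.4, -2.0]
width: 0.072
grip_force: 59.9
time: 6.77
tool_pos: [0.5764, -0.0006, 0.0283]
tcp_rot: [-3.141, 0.073, -0.001]
wrist_force: [-0.2, -0.5, -0.3]
width: 0.346
grip_force: 0.0
time: 7.35
tool_pos: [0.5776, -0.0007, 0.1405]
tcp_rot: [3.141, -0.073, 0.008]
wrist_force: [-0.4, 0.1, -0.5]
width: 0.35
grip_force: 0.0
tcp [ 0.5761 -0.0006  0.1385] tool x [ 0.999 -0.046  0.001] z [ 0.001 -0.    -1.   ] shift cm [-13.33  39.95  -0.16] t 7.4 q6 1.57
turn about tool z 0.149 (shift above holds before turning)
```

View pics/w5c.png

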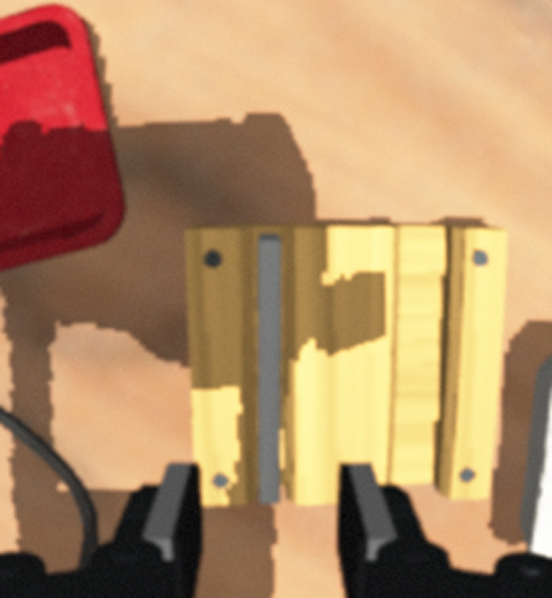

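Run:
```python
from h import *
m=dict(np.load("m5.npz"))
P=lambda q,z:onplane(m,(q[0]/2.3+200,q[1]/2.3+40),z).round(4)
a,b=P((269,238),.038),P((270,500),.038);print("bar",a,b,a-b,(a+b)/2)
c=[P(q,.024) for q in [(187,230),(506,228),(489,498),(193,506)]];print("rack",c,np.mean(c,0))
for y in(235,360,480):
  l={235:(400,445),360:(397,440),480:(394,437)}[y]
  u,v=P((l[0],y),.008),P((l[1],y),.008);print("wide",u,v,(u+v)/2)
```

```text
bar [ 0.6256 -0.0034] [0.5268 0.0007] [ 0.0988 -0.0041] [ 0.5762  -0.00135]
rack [array([0.6289, 0.0264]), array([ 0.6259, -0.0929]), array([ 0.5148, -0.0904]), array([0.5184, 0.0325])] [ 0.572  -0.0311]
wide [ 0.6224 -0.0545] [ 0.622  -0.0727] [ 0.6222 -0.0636]
wide [ 0.5718 -0.0529] [ 0.571  -0.0709] [ 0.5714 -0.0619]
wide [ 0.5186 -0.0522] [ 0.5173 -0.0712] [ 0.51795 -0.0617 ]
```

```bash
python3 -m crank '[[[-1.1,3.33,0,0,0,0],[-1.1,3.33,0,0,0,0],[-1.1,3.33,0,0,0,0],[-1.1,3.33,0,0,0,0],[-1.1,3.33,0,0,0,0],[-1.1,3.33,0,0,0,0],[-1.1,3.33,0,0,0,0],[-1.1,3.33,0,0,0,0]]]' 5 >/dev/null
python3 -m crank '[[[-1.1,3.33,0,0,0,0],[-1.1,3.33,0,0,0,0],[-1.1,3.33,0,0,0,0],[-1.1,3.33,0,0,0,0],[0,0,0,0,0,0.075],[0,0,0,0,0,0.075],[0,0,0,0,0,0],[0,0,0,0,0,0]]]'
python3 - <<'E'
from h import *
m,im=wrist("w6");np.savez("m6.npz",**m)
delta(.4245,-.3935,.016,np.radians(78.8))
for X in[(.4735,-.4032,.03),(.3755,-.3838,.03)]:print(proj(m,X))
g=cv2.cvtColor(im,cv2.COLOR_BGR2HSV)
mask=((g[...,1]<60)&(g[...,2]>100)).astype(np.uint8)*255
cs,_=cv2.findContours(mask,cv2.RETR_EXTERNAL,cv2.CHAIN_APPROX_NONE)
for c in cs:
    a=cv2.contourArea(c);r=cv2.minAreaRect(c)
    if 300<a<9000: 
        b=np.array([onplane(m,q,.03) for q in cv2.boxPoints(r)]);e=np.diff(np.vstack([b,b[:1]]),axis=0);L=np.linalg.norm(e,axis=1);i=L.argmax()
        print(np.round(r[0]),b.mean(0).round(4),L[:2].round(4),np.degrees(np.arctan2(e[i][1],e[i][0])).round(1)%180)
E
```

```text
time: 8.73
tool_pos: [0.4245, -0.3929, 0.1359]
tcp_rot: [-3.124, 0.305, 0.004]
wrist_force: [0.3, -0.4, -0.8]
width: 0.583
grip_force: 0.0
tcp [ 0.4249 -0.3928  0.1363] tool x [ 0.981 -0.193 -0.002] z [-0.002  0.002 -1.   ] shift cm [ 0.    0.09 12.03] t 8.78 q6 0.98
turn about tool z 0.001 (shift above holds before turning)
[317.41186021 139.77379565]
[317.21490467 253.82223655]
[612. 361.] [-0.0725 -0.9562] [0.2956 0.2298] 33.69999999999999
[334. 327.] [ 0.2893 -0.3844] [0.043  0.0135] 145.4
[581. 344.] [ 0.0801 -0.7893] [0.0904 0.3724] 45.599999999999994
[369. 321.] [ 0.2891 -0.42  ] [0.0468 0.0211] 151.6
[ 34. 331.] [0.2365 0.2112] [0.7197 0.187 ] 126.4
[222. 254.] [ 0.3907 -0.2971] [0.0184 0.0214] 29.5
[626. 274.] [ 0.2145 -0.8424] [0.0831 0.1938] 60.099999999999994
[143. 243.] [ 0.4144 -0.216 ] [0.0256 0.021 ] 115.6
[441. 240.] [ 0.3606 -0.5013] [0.0935 0.0861] 154.9
[461. 171.] [ 0.4258 -0.5239] [0.0134 0.065 ] 61.5
[317. 196.] [ 0.4257 -0.3935] [0.1006 0.016 ] 168.4
[616.  16.] [ 0.5815 -0.7935] [0.126  0.0552] 99.1
```

```bash
python3 -m crank '[[[0.1,0.1,3,0,0,0],[0,0,3,0,0,0],[0,0,2.5,0,0,0],[0,0,2,0,0,0],[0,0,1.5,0,0,0],[0,0,0,0,0,0],[0,0,0,0,0,0]]]' 4
python3 -m crank '[[[0,0,0,0,0,0],[0,0,0,0,0,0],[0,0,0,0,0,0],[0,0,0,0,0,0],[0,0,0,0,0,0],[0,0,0,0,0,0],[0,0,0,0,0,0]]]' 0 80
python3 -m crank '[[[0,0,-1,0,0,0],[0,0,-2,0,0,0],[0,0,-3,0,0,0],[0,0,-3,0,0,0],[0,0,-1,0,0,0],[0,0,0,0,0,0],[0,0,0,0,0,0]]]'
python3 - <<'E'
from h import *
delta(.5725,-.0622,.08,np.radians(87.8))
E
```

```text
time: 9.37
tool_pos: [0.4258, -0.3934, 0.0165]
tcp_rot: [-3.125, 0.304, 0.004]
wrist_force: [0.1, -0.3, 1.5]
width: 0.47
grip_force: 0.0
time: 9.95
tool_pos: [0.4276, -0.3955, 0.0196]
tcp_rot: [3.125, -0.308, 0.004]
wrist_force: [0.2, 2.5, 5.7]
width: 0.156
grip_force: 78.4
time: 10.53
tool_pos: [0.4262, -0.3949, 0.1176]
tcp_rot: [3.126, -0.308, 0.0]
wrist_force: [-0.7, -0.3, -4.9]
width: 0.159
grip_force: 78.2
tcp [ 0.4262 -0.3949  0.1176] tool x [ 0.981 -0.195  0.   ] z [ 0. -0. -1.] shift cm [  7.86 -35.49   3.74] t 10.53 q6 0.98
turn about tool z -0.158 (shift above holds before turning)
```

```bash
python3 -m crank '[[[0.4,-1.5,0,0,0,0],[0.66,-3,0,0,0,0],[0.66,-3,0,0,0,0],[0.66,-3,0,0,0,0],[0.66,-3,0,0,0,0],[0.66,-3,0,0,0,0],[0.66,-3,0,0,0,0],[0.66,-3,0,0,0,0]]]' >/dev/null
python3 -m crank '[[[0.66,-3,0,0,0,0],[0.66,-3,0,0,0,0],[0.66,-3,0,0,0,0],[0.66,-3,0.7,0,0,0],[0.4,-1,1,0,0,-0.08],[0,0,1,0,0,-0.078],[0,0,1,0,0,0],[0,0,0,0,0,0]]]'
python3 - <<'E'
from h import *
m,im=wrist("w7");np.savez("m7.npz",**m)
cv2.imwrite("pics/w7c.png",cv2.resize(im[60:300,200:440],None,fx=2.5,fy=2.5,interpolation=cv2.INTER_CUBIC))
delta(.5725,-.0622,.03,np.radians(87.8))
E
```

```text
time: 11.87
tool_pos: [0.5706, -0.0617, 0.0755]
tcp_rot: [-3.14, 0.062, 0.015]
wrist_force: [-0.5, 0.3, -4.0]
width: 0.16
grip_force: 78.4
tcp [ 0.5714 -0.0622  0.077 ] tool x [ 0.999 -0.04  -0.007] z [-0.007  0.001 -1.   ] shift cm [0.15 0.   4.7 ] t 11.92 q6 1.46
turn about tool z -0.002 (shift above holds before turning)
```

View pics/w7c.png

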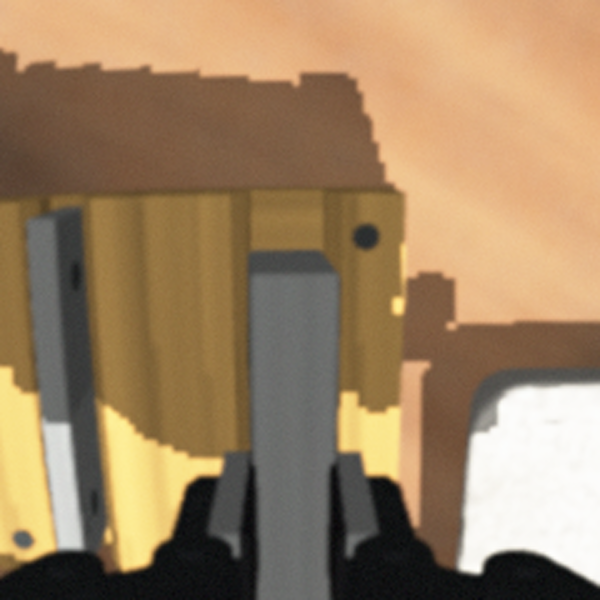

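Run:
```python
from h import *
m=dict(np.load("m7.npz"))
P=lambda q,z:onplane(m,(q[0]/2.5+200,q[1]/2.5+60),z).round(4)
zt=.077+.0115
a,b=P((248,272),zt),P((338,272),zt);print("bar end",a,b,(a+b)/2)
a,b=P((250,192),.008),P((326,191),.008);print("slot",a,b,(a+b)/2)
a,b=P((251,245),.008),P((327,245),.008);print("slot",a,b,(a+b)/2)
print("rackfarR",P((404,190),.024))
```

```text
bar end [ 0.6185 -0.0565] [ 0.6179 -0.0718] [ 0.6182  -0.06415]
slot [ 0.6258 -0.0528] [ 0.6252 -0.0734] [ 0.6255 -0.0631]
slot [ 0.6112 -0.0524] [ 0.6104 -0.0732] [ 0.6108 -0.0628]
rackfarR [ 0.6263 -0.0924]
```

```bash
python3 -m crank '[[[0.3,-0.1,0.5,0,0,0],[0,0,1,0,0,0],[0,0,1,0,0,0],[0,0,0.8,0,0,0],[0,0,0.6,0,0,0],[0,0,0.4,0,0,0],[0,0,0.2,0,0,0],[0,0,0,0,0,0]]]'
python3 -m crank '[[[0,0,0.1,0,0,0],[0,0,0,0,0,0],[0,0,0,0,0,0]]]'
```

```text
time: 12.58
tool_pos: [0.5773, -0.0615, 0.0351]
tcp_rot: [-3.141, 0.06, 0.002]
wrist_force: [0.7, -0.8, -3.7]
width: 0.156
grip_force: 78.5
time: 12.83
tool_pos: [0.5781, -0.0615, 0.0353]
tcp_rot: [3.141, -0.06, 0.001]
wrist_force: [-0.6, 0.6, -3.5]
width: 0.161
grip_force: 78.5
```

```bash
python3 -m crank '[[[-0.35,0,0.2,0,0,0],[0,0,0.25,0,0,0],[0,0,0.2,0,0,0],[0,0,0,0,0,0],[0,0,0,0,0,0]]]'
python3 -m crank '[[[0,0,0,0,0,0],[0,0,0,0,0,0],[0,0,0,0,0,0],[0,0,0,0,0,0]]]' 3.4
python3 -m crank '[[[0,0,-1,0,0,0],[0,0,-2,0,0,0],[0,0,-3,0,0,0],[0,0,-3,0,0,0],[0,0,-2,0,0,0],[0,0,0,0,0,0],[0,0,0,0,0,0]]]'
python3 - <<'E'
from h import *
m,im=wrist("w8");np.savez("m8.npz",**m)
cv2.imwrite("pics/w8c.png",cv2.resize(im[40:300,120:480],None,fx=2.2,fy=2.2,interpolation=cv2.INTER_CUBIC))
delta(.422,-.1,.12)
E
```

```text
time: 13.25
tool_pos: [0.574, -0.0614, 0.0281]
tcp_rot: [-3.141, 0.06, 0.001]
wrist_force: [-0.0, 0.7, -4.1]
width: 0.155
grip_force: 78.5
time: 13.58
tool_pos: [0.575, -0.0615, 0.029]
tcp_rot: [3.141, -0.06, 0.002]
wrist_force: [0.2, 0.4, 0.6]
width: 0.398
grip_force: 0.0
time: 14.17
tool_pos: [0.576, -0.0617, 0.1412]
tcp_rot: [3.14, -0.06, 0.008]
wrist_force: [0.1, 0.9, -0.3]
width: 0.399
grip_force: 0.0
tcp [ 0.5745 -0.0615  0.1393] tool x [ 0.999 -0.038  0.002] z [ 0.002 -0.    -1.   ] shift cm [-15.1    4.43   1.91] t 14.22 q6 1.46
```

View pics/w8c.png

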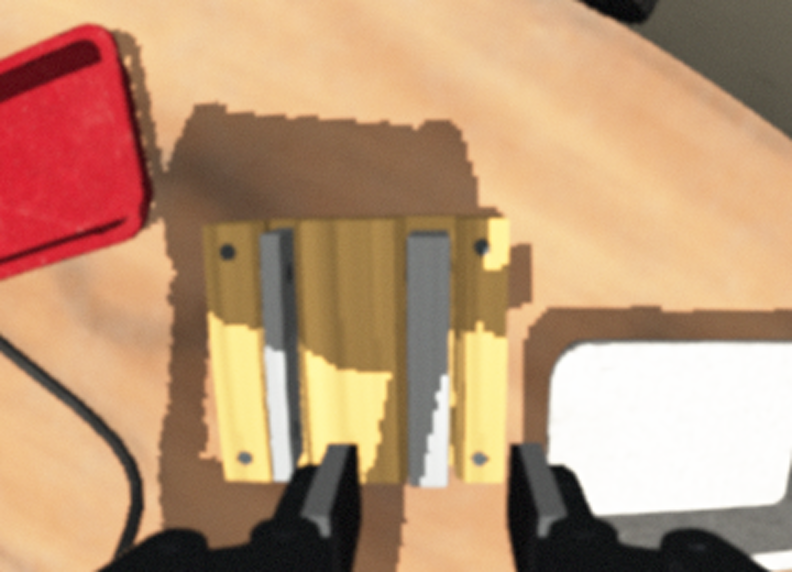

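Run:
```python
from h import *
m=dict(np.load("m8.npz"))
P=lambda q,z:onplane(m,(q[0]/2.2+120,q[1]/2.2+40),z).round(4)
for n,a,b in[("thick",(428,236),(428,486)),("thin",(271,233),(283,481))]:
    a,b=P(a,.038),P(b,.038);print(n,a,b,a-b,(a+b)/2)
a,b=P((502,217),.024),P((505,483),.024);print(a,b);a,b=P((205,225),.024),P((224,483),.024);print(a,b)
```

```text
thick [ 0.621 -0.062] [ 0.5215 -0.058 ] [ 0.0995 -0.004 ] [ 0.57125 -0.06   ]
thin [ 0.6251 -0.0043] [0.5251 0.0012] [ 0.1    -0.0055] [ 0.5751  -0.00155]
[ 0.626  -0.0904] [ 0.5144 -0.0905]
[0.6291 0.0262] [0.5173 0.0321]
```

Both bars are home (each top shows 100 mm long at z = 38 mm, centred within about 2 mm). Next, the small roller.

```bash
python3 -m crank '[[[-3,0.9,0,0,0,0],[-3,0.9,0.3,0,0,0],[-3,0.9,0.5,0,0,0],[-3,0.8,0.5,0,0,0],[-3.1,0.8,0.5,0,0,0],[0,0,0,0,0,0],[0,0,0,0,0,0]]]' 5.5
python3 - <<'E'
from h import *
m,im=wrist("w9");np.savez("m9.npz",**m)
cv2.imwrite("pics/w9s.png",im)
g=cv2.cvtColor(im,cv2.COLOR_BGR2HSV)
mask=((g[...,1]<70)&(g[...,2]<125)).astype(np.uint8)*255
u,v=proj(m,(.422,-.1,.012)).astype(int);print(u,v)
w=np.zeros_like(mask);cv2.circle(w,(u,v),45,255,-1)
mask=cv2.morphologyEx(mask&w,cv2.MORPH_OPEN,np.ones((3,3)))
c=max(cv2.findContours(mask,0,1)[0],key=cv2.contourArea)
(x,y),r=cv2.minEnclosingCircle(c);print(x,y,r,"diam",2*r/309.7*.25,onplane(m,(x,y),.009))
cv2.imwrite("pics/w9c.png",cv2.resize(im[40:300,200:500],None,fx=2.2,fy=2.2,interpolation=cv2.INTER_CUBIC))
delta(.422,-.1,.003)
E
```

```text
time: 14.8
tool_pos: [0.4184, -0.0982, 0.118]
tcp_rot: [-3.14, 0.062, 0.007]
wrist_force: [0.0, 0.3, 0.3]
width: 0.645
grip_force: 0.0
318 195
318.5652160644531 193.0 20.514514923095703 diam 0.033119978887787706 [ 0.42317036 -0.10009286]
tcp [ 0.4205 -0.0984  0.1192] tool x [ 0.999 -0.039 -0.002] z [-0.002  0.001 -1.   ] shift cm [ 0.17  0.16 11.61] t 14.85 q6 1.32
```

View pics/w9c.png

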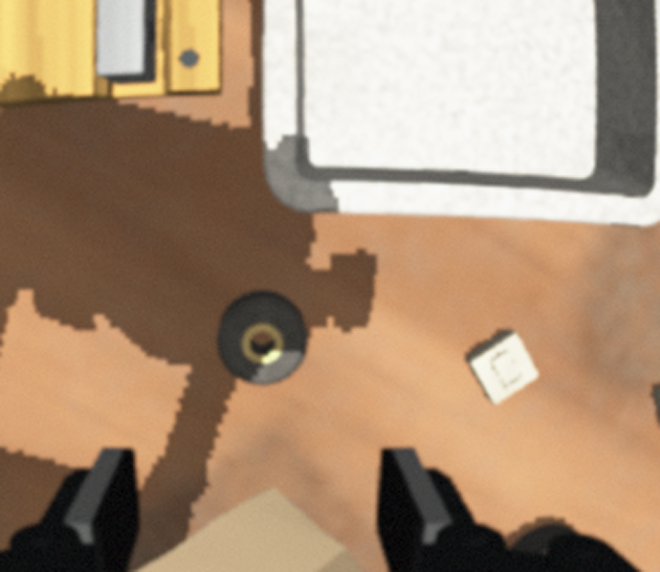

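```bash
python3 - <<'E'
from h import *
m=dict(np.load("m9.npz"))
P=lambda q,z:onplane(m,(q[0]/2.2+200,q[1]/2.2+40),z).round(4)
print("floor near edge",P((300,170),.006),P((597,182),.006),"rim",P((265,207),.045),P((620,224),.045))
m=dict(np.load("m1.npz"))
for q in[(245,87),(352,90),(351,166),(246,163)]:print("rim",onplane(m,q,.045).round(4))
delta(.4235,-.1,.003)
E
python3 -m crank '[[[0.3,0.15,3,0,0,0],[0,0,3,0,0,0],[0,0,3,0,0,0],[0,0,1.5,0,0,0],[0,0,1,0,0,0],[0,0,0,0,0,0],[0,0,0,0,0,0],[0,0,0,0,0,0]]]'
```

```text
floor near edge [ 0.4856 -0.117 ] [ 0.4822 -0.2378] rim [ 0.4748 -0.1032] [ 0.469  -0.2269]
rim [ 0.5796 -0.1056]
rim [ 0.5738 -0.2516]
rim [ 0.4684 -0.2521]
rim [ 0.4728 -0.1046]
tcp [ 0.4205 -0.0984  0.1192] tool x [ 0.999 -0.039 -0.002] z [-0.002  0.001 -1.   ] shift cm [ 0.32  0.15 11.61] t 14.85 q6 1.32
time: 15.52
tool_pos: [0.4264, -0.1005, 0.0064]
tcp_rot: [3.14, -0.059, 0.003]
wrist_force: [-0.2, -0.4, 0.0]
width: 0.646
grip_force: 0.0
```

```bash
python3 -m crank '[[[-0.25,0,0.3,0,0,0],[0,0,0,0,0,0],[0,0,0,0,0,0],[0,0,0,0,0,0],[0,0,0,0,0,0],[0,0,0,0,0,0]]]' 0 40
python3 -m crank '[[[0,0,0,0,0,0],[0,0,0,0,0,0],[0,0,-1,0,0,0],[0,0,-3,0,0,0],[0,0,-3,0,0,0],[0,0,-1,0,0,0],[0,0,0,0,0,0],[0,0,0,0,0,0]]]'
python3 - <<'E'
from h import *
delta(.5237,-.1785,.08)
E
```

```text
time: 16.02
tool_pos: [0.423, -0.1004, 0.0033]
tcp_rot: [3.141, -0.06, 0.003]
wrist_force: [-0.8, 0.6, 6.0]
width: 0.377
grip_force: 39.9
time: 16.68
tool_pos: [0.4224, -0.1002, 0.0827]
tcp_rot: [3.141, -0.06, 0.003]
wrist_force: [-0.9, 1.2, -0.9]
width: 0.377
grip_force: 39.8
tcp [ 0.4224 -0.1002  0.0827] tool x [ 0.999 -0.038  0.002] z [ 0.002 -0.    -1.   ] shift cm [10.42  7.44  0.29] t 16.68 q6 1.32
```

```bash
python3 -m crank '[[[2.6,1.85,0,0,0,0],[2.6,1.85,0,0,0,0],[2.6,1.85,0,0,0,0],[2.6,1.85,0,0,0,0],[0,0,2,0,0,0],[0,0,2,0,0,0],[0,0,0,0,0,0],[0,0,0,0,0,0]]]'
python3 -m crank '[[[0,0,1,0,0,0],[0,0,1,0,0,0],[0,0,0.6,0,0,0],[0,0,0,0,0,0],[0,0,0,0,0,0]]]'
```

```text
time: 17.35
tool_pos: [0.5199, -0.1768, 0.0388]
tcp_rot: [-3.138, 0.06, 0.012]
wrist_force: [0.3, 0.1, -0.7]
width: 0.38
grip_force: 39.8
time: 17.77
tool_pos: [0.5228, -0.1778, 0.016]
tcp_rot: [-3.141, 0.06, 0.001]
wrist_force: [-0.6, 0.9, -0.3]
width: 0.38
grip_force: 39.8
```

```bash
python3 -m crank '[[[0,0,0.25,0,0,0],[0,0,0.2,0,0,0],[0,0,0.1,0,0,0],[0,0,0,0,0,0],[0,0,0,0,0,0]]]'
```

```text
time: 18.18
tool_pos: [0.5233, -0.1781, 0.0109]
tcp_rot: [3.141, -0.06, 0.0]
wrist_force: [-0.4, 0.1, 0.3]
width: 0.381
grip_force: 39.8
```

```bash
python3 -m crank '[[[0,0,0.15,0,0,0],[0,0,0,0,0,0],[0,0,0,0,0,0]]]'
python3 -m crank '[[[0,0,0,0,0,0],[0,0,0,0,0,0],[0,0,0,0,0,0],[0,0,0,0,0,0]]]' 5
python3 -m crank '[[[0,0,-1,0,0,0],[0,0,-2,0,0,0],[0,0,-3,0,0,0],[0,0,-3,0,0,0],[0,0,-2,0,0,0],[0,0,0,0,0,0]]]'
python3 - <<'E'
from h import *
delta(.4066,-.1978,.125,np.radians(122.4)); delta(.4066,-.1978,.125,np.radians(32.4))
E
```

```text
time: 18.43
tool_pos: [0.5235, -0.1781, 0.0094]
tcp_rot: [3.141, -0.06, 0.001]
wrist_force: [0.3, 0.1, 1.1]
width: 0.376
grip_force: 39.9
time: 18.77
tool_pos: [0.5232, -0.178, 0.0093]
tcp_rot: [-3.141, 0.06, 0.0]
wrist_force: [-0.3, 0.4, 0.5]
width: 0.58
grip_force: 0.0
time: 19.27
tool_pos: [0.5272, -0.1796, 0.1259]
tcp_rot: [3.137, -0.06, 0.016]
wrist_force: [1.1, 0.2, 0.4]
width: 0.581
grip_force: 0.0
tcp [ 0.5272 -0.1796  0.1259] tool x [ 0.999 -0.038  0.01 ] z [ 0.01  -0.004 -1.   ] shift cm [-11.98   2.28  -0.03] t 19.27 q6 1.24
turn about tool z -0.604 (shift above holds before turning)
tcp [ 0.5272 -0.1796  0.1259] tool x [ 0.999 -0.038  0.01 ] z [ 0.01  -0.004 -1.   ] shift cm [-11.98   2.28  -0.03] t 19.27 q6 1.24
turn about tool z 0.967 (shift above holds before turning)
```

```bash
python3 -m crank '[[[-3,0.57,0,0,0,0],[-3,0.57,0,0,0,0],[-3,0.57,0,0,0,0],[-3,0.57,0,0,0,0],[0,0,0,0,0,-0.12],[0,0,0,0,0,-0.12],[0,0,0,0,0,-0.12],[0,0,0,0,0,-0.12]]]' 4 >/dev/null
python3 -m crank '[[[0,0,0,0,0,-0.124],[0,0,0,0,0,0],[0,0,0,0,0,0]]]'
cat >> h.py <<'E'
def white(m,im,X,z):
    g=cv2.cvtColor(im,cv2.COLOR_BGR2HSV);mask=((g[...,1]<60)&(g[...,2]>125)).astype(np.uint8)*255
    u,v=proj(m,X).astype(int);w=np.zeros_like(mask);cv2.circle(w,(int(u),int(v)),35,255,-1)
    c=max(cv2.findContours(mask&w,0,1)[0],key=cv2.contourArea);r=cv2.minAreaRect(c)
    b=np.array([onplane(m,q,z) for q in cv2.boxPoints(r)]);e=np.diff(np.vstack([b,b[:1]]),axis=0);L=np.linalg.norm(e,axis=1);i=L.argmax()
    print((u,v),np.round(r[0]),b.mean(0).round(4),L[:2].round(4),"long dir",np.degrees(np.arctan2(e[i][1],e[i][0])).round(1)%180)
    return b.mean(0)
E
python3 - <<'E'
from h import *
m,im=wrist("w10")
p=white(m,im,(.4066,-.1978,.01),.010);white(m,im,(.3817,-.2887,.013),.014)
delta(*p,.003,np.radians(122.4))
E
```

```text
time: 20.18
tool_pos: [0.4021, -0.196, 0.119]
tcp_rot: [-3.018, -0.872, 0.001]
wrist_force: [-0.1, 0.5, -0.2]
width: 0.469
grip_force: 0.0
(np.int64(321), np.int64(195)) [321. 196.] [ 0.4065 -0.1977] [0.0217 0.0218] long dir 122.2
(np.int64(389), np.int64(269)) [395. 262.] [ 0.3907 -0.2886] [0.0069 0.0131] long dir 61.0
tcp [ 0.4022 -0.1961  0.1191] tool x [ 0.846  0.533 -0.   ] z [-0.  0. -1.] shift cm [ 0.28  0.38 11.61] t 20.23 q6 0.5
turn about tool z -0.003 (shift above holds before turning)
```

```bash
python3 -m crank '[[[0.28,0.38,3,0,0,0],[0,0,3,0,0,0],[0,0,2.5,0,0,0],[0,0,1.6,0,0,0],[0,0,1,0,0,0],[0,0,0.5,0,0,0],[0,0,0,0,0,0],[0,0,0,0,0,0]]]'
python3 -c "
from h import *
delta(.4065,-.1977,.003)"
```

```text
time: 20.9
tool_pos: [0.4075, -0.1983, 0.0039]
tcp_rot: [3.016, 0.876, 0.001]
wrist_force: [0.9, -0.1, 0.5]
width: 0.469
grip_force: 0.0
tcp [ 0.4075 -0.1983  0.0039] tool x [0.845 0.536 0.   ] z [ 0.001 -0.    -1.   ] shift cm [-0.05 -0.1   0.09] t 20.9 q6 0.5
```

```bash
python3 -m crank '[[[0,0,0,0,0,0],[0,0,0,0,0,0],[0,0,0,0,0,0],[0,0,0,0,0,0],[0,0,0,0,0,0],[0,0,0,0,0,0]]]' 0 25
python3 -m crank '[[[0,0,-1,0,0,0],[0,0,-3,0,0,0],[0,0,-3,0,0,0],[0,0,-3,0,0,0],[0,0,-1,0,0,0],[0,0,0,0,0,0],[0,0,0,0,0,0]]]'
python3 -c "
from h import *
delta(.6475,.1031,.11,np.radians(102.5))"
```

```text
time: 21.4
tool_pos: [0.4081, -0.1986, 0.0047]
tcp_rot: [3.015, 0.876, 0.003]
wrist_force: [-0.5, 0.7, 6.6]
width: 0.251
grip_force: 26.5
time: 21.98
tool_pos: [0.407, -0.198, 0.1137]
tcp_rot: [3.016, 0.877, 0.002]
wrist_force: [-0.3, 0.2, -1.3]
width: 0.246
grip_force: 25.8
tcp [ 0.407  -0.198   0.1137] tool x [0.844 0.536 0.001] z [ 0.001 -0.001 -1.   ] shift cm [ 36.45 -12.53   0.38] t 21.98 q6 0.5
turn about tool z 0.348 (shift above holds before turning)
```

```bash
python3 -m crank '[[[2,-0.7,0,0,0,0],[3.1,-1.07,0,0,0,0],[3.1,-1.07,0,0,0,0],[3.1,-1.07,0,0,0,0],[3.1,-1.07,0,0,0,0],[3.1,-1.07,0,0,0,0],[3.1,-1.07,0,0,0,0],[3.1,-1.07,0,0,0,0]]]' >/dev/null
python3 -m crank '[[[3.1,-1.07,0,0,0,0],[3.1,-1.07,0,0,0,0],[3.1,-1.07,0,0,0,0],[3.1,-1.07,0,0,0,0],[0,0,0,0,0,0.116],[0,0,0,0,0,0.116],[0,0,0,0,0,0.116],[0,0,0,0,0,0]]]'
python3 - <<'E'
from h import *
m,im=wrist("w11")
g=cv2.cvtColor(im,cv2.COLOR_BGR2HSV)
mask=((g[...,1]>130)&((g[...,0]<8)|(g[...,0]>172))&(g[...,2]>40)).astype(np.uint8)*255
c=max(cv2.findContours(mask,0,1)[0],key=cv2.contourArea)
r=cv2.minAreaRect(c);print(r)
b=np.array([onplane(m,q,.032) for q in cv2.boxPoints(r)]);print(b.round(4),b.mean(0))
e=np.diff(np.vstack([b,b[:1]]),axis=0);print(np.linalg.norm(e,axis=1),np.degrees(np.arctan2(e[:,1],e[:,0]))%90)
delta(.6475,.1031,.05,np.radians(102.5))
E
```

```text
time: 23.32
tool_pos: [0.6426, 0.101, 0.1097]
tcp_rot: [3.123, 0.338, -0.009]
wrist_force: [0.7, -0.1, -0.2]
width: 0.25
grip_force: 25.8
((308.63909912109375, 175.5206298828125), (162.2384796142578, 124.31332397460938), 3.8568007946014404)
[[0.6085 0.1688]
 [0.7042 0.1766]
 [0.7211 0.0614]
 [0.6272 0.0418]] [0.66526187 0.11212046]
[0.09605844 0.11647595 0.09588943 0.12835045] [ 4.6897395   8.31722585 11.78307945  8.38504856]
tcp [0.6428 0.1008 0.1102] tool x [ 0.976  0.219 -0.005] z [-0.005 -0.001 -1.   ] shift cm [ 0.54 -0.12  6.01] t 23.37 q6 1.47
turn about tool z 0.002 (shift above holds before turning)
```

```bash
python3 - <<'E'
import cv2
im=cv2.imread("pics/w11.png");cv2.imwrite("pics/w11c.png",cv2.resize(im[60:310,180:450],None,fx=2.4,fy=2.4,interpolation=cv2.INTER_CUBIC))
E
cp pics/w11.png /dev/null
```

```text
(no output)
```

View pics/w11c.png

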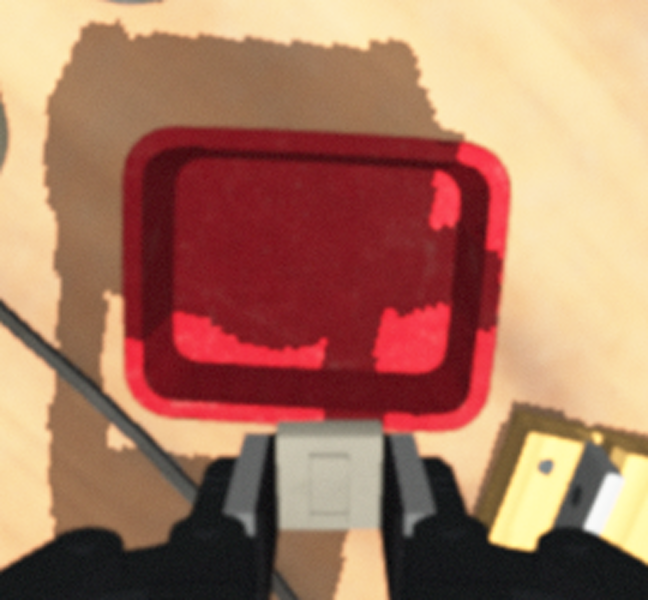

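Run:
```python
from h import *
m=dict(camera_model("wrist"));m["fish"]=1
P=lambda q,z:onplane(m,(q[0]/2.4+180,q[1]/2.4+60),z)
c=np.array([P(q,.002) for q in[(175,156),(460,166),(447,373),(172,363)]]);print(c.round(4),c.mean(0))
e=np.diff(np.vstack([c,c[:1]]),axis=0);print(np.linalg.norm(e,axis=1).round(4),np.degrees(np.arctan2(e[:,1],e[:,0]))%90)
c=c.mean(0);a=np.radians(11.5);ux=np.array([np.cos(a),np.sin(a)])
for s in(-.016,.016):print("slot",c+s*ux)
delta(*(c-.016*ux),.05,np.radians(101.5))
```

```text
[[0.6924 0.1649]
 [0.7099 0.0699]
 [0.6376 0.0556]
 [0.6195 0.153 ]] [0.66485933 0.11084184]
[0.0966 0.0737 0.0991 0.0738] [10.48107991 11.21174441 10.50493274  9.23434063]
slot [0.64918053 0.10765196]
slot [0.68053812 0.11403173]
tcp [0.6428 0.1008 0.1102] tool x [ 0.976  0.219 -0.005] z [-0.005 -0.001 -1.   ] shift cm [ 0.8  -0.52  6.01] t 23.37 q6 1.47
turn about tool z 0.02 (shift above holds before turning)
```

```bash
python3 -m crank '[[[0.6,-0.5,2,0,0,0.03],[0,0,2,0,0,0],[0,0,2,0,0,0],[0,0,1.5,0,0,0],[0,0,1,0,0,0],[0,0,0.8,0,0,0],[0,0,0,0,0,0],[0,0,0,0,0,0]]]'
python3 -c "
from h import *
delta(.649,.1078,.007,np.radians(100.5))"
```

```text
time: 24.03
tool_pos: [0.6492, 0.1069, 0.0199]
tcp_rot: [-3.128, -0.296, 0.001]
wrist_force: [1.7, 0.5, 0.0]
width: 0.248
grip_force: 25.8
tcp [0.6492 0.1069 0.0199] tool x [ 0.982  0.187 -0.001] z [-0.001 -0.    -1.   ] shift cm [-0.01 -0.09  1.29] t 24.03 q6 1.51
turn about tool z 0.005 (shift above holds before turning)
```

```bash
python3 -m crank '[[[0,0,0.4,0,0,0],[0,0,0.4,0,0,0],[0,0,0.3,0,0,0],[0,0,0.1,0,0,0],[0,0,0,0,0,0],[0,0,0,0,0,0],[0,0,0,0,0,0]]]'
```

```text
time: 24.62
tool_pos: [0.6497, 0.1071, 0.0085]
tcp_rot: [-3.128, -0.295, -0.001]
wrist_force: [1.1, -0.2, -0.3]
width: 0.252
grip_force: 25.8
```

```bash
python3 -m crank '[[[0,0,0.15,0,0,0],[0,0,0.1,0,0,0],[0,0,0,0,0,0],[0,0,0,0,0,0]]]'
python3 -m crank '[[[0,0,0,0,0,0],[0,0,0,0,0,0],[0,0,0,0,0,0],[0,0,0,0,0,0]]]' 3.6
python3 -m crank '[[[0,0,-1,0,0,0],[0,0,-2,0,0,0],[0,0,-3,0,0,0],[0,0,-3,0,0,0],[0,0,-2,0,0,0],[0,0,0,0,0,0]]]'
python3 - <<'E'
from h import *
m,im=wrist("w12");white(m,im,(.6497,.1071,.012),.012)
delta(.3817,-.2887,.12,np.radians(113.6))
E
```

```text
time: 24.95
tool_pos: [0.65, 0.1071, 0.0072]
tcp_rot: [-3.128, -0.295, -0.001]
wrist_force: [-2.2, -0.4, 6.6]
width: 0.249
grip_force: 26.5
time: 25.28
tool_pos: [0.6493, 0.107, 0.0055]
tcp_rot: [3.128, 0.294, -0.001]
wrist_force: [-0.4, -0.9, -0.9]
width: 0.421
grip_force: 0.0
time: 25.78
tool_pos: [0.6538, 0.1076, 0.1231]
tcp_rot: [-3.127, -0.295, -0.017]
wrist_force: [1.3, 0.6, -0.1]
width: 0.42
grip_force: 0.0
(np.int64(315), np.int64(204)) [316. 204.] [0.65   0.1071] [0.022  0.0232] long dir 10.1
tcp [0.6524 0.1074 0.1204] tool x [0.982 0.187 0.008] z [ 0.008  0.001 -1.   ] shift cm [-33.99  33.86  -0.2 ] t 25.83 q6 1.51
turn about tool z -0.224 (shift above holds before turning)
```

```bash
python3 -m crank '[[[-2.43,2.42,0,0,0,0],[-2.43,2.42,0,0,0,0],[-2.43,2.42,0,0,0,0],[-2.43,2.42,0,0,0,0],[-2.43,2.42,0,0,0,0],[-2.43,2.42,0,0,0,0],[-2.43,2.42,0,0,0,0]]]' >/dev/null
python3 -m crank '[[[-2.43,2.42,0,0,0,0],[-2.43,2.42,0,0,0,0],[-2.43,2.42,0,0,0,0],[-2.43,2.42,0,0,0,0],[-2.43,2.42,0,0,0,0],[-2.43,2.42,0,0,0,0],[-2.43,2.42,0,0,0,0]]]' >/dev/null
python3 -m crank '[[[0,0,0,0,0,-0.112],[0,0,0,0,0,-0.112],[0,0,0,0,0,0],[0,0,0,0,0,0]]]'
python3 - <<'E'
from h import *
m,im=wrist("w13")
p=white(m,im,(.3817,-.2887,.013),.014)
delta(*p,.004,np.radians(113.6))
E
```

```text
time: 27.33
tool_pos: [0.3777, -0.2889, 0.1149]
tcp_rot: [-3.075, -0.637, 0.002]
wrist_force: [-0.3, -1.1, 0.0]
width: 0.417
grip_force: 0.0
(np.int64(318), np.int64(196)) [318. 194.] [ 0.3835 -0.2876] [0.0245 0.0129] long dir 23.900000000000006
tcp [ 0.3781 -0.2888  0.115 ] tool x [ 0.918  0.398 -0.001] z [-0.001  0.001 -1.   ] shift cm [ 0.56  0.13 11.1 ] t 27.38 q6 0.46
turn about tool z -0.003 (shift above holds before turning)
```

```bash
python3 -m crank '[[[0.4,0.1,3,0,0,0],[0,0,3,0,0,0],[0,0,2.5,0,0,0],[0,0,1.5,0,0,0],[0,0,0.7,0,0,0],[0,0,0.3,0,0,0],[0,0,0,0,0,0],[0,0,0,0,0,0]]]' 3.4
python3 -m crank '[[[0,0,0,0,0,0],[0,0,0,0,0,0],[0,0,0,0,0,0],[0,0,0,0,0,0],[0,0,0,0,0,0],[0,0,0,0,0,0]]]' 0 25
python3 -m crank '[[[0,0,-1,0,0,0],[0,0,-3,0,0,0],[0,0,-3,0,0,0],[0,0,-3,0,0,0],[0,0,-1,0,0,0],[0,0,0,0,0,0],[0,0,0,0,0,0]]]'
python3 -c "
from h import *
delta(.6808,.1138,.115,np.radians(100.5))"
```

```text
time: 28.05
tool_pos: [0.3835, -0.2891, 0.0067]
tcp_rot: [3.074, 0.642, 0.002]
wrist_force: [-0.5, 0.5, 0.5]
width: 0.399
grip_force: 0.0
time: 28.55
tool_pos: [0.3837, -0.2895, 0.0072]
tcp_rot: [3.073, 0.641, 0.003]
wrist_force: [-0.2, 1.5, 5.9]
width: 0.146
grip_force: 27.0
time: 29.13
tool_pos: [0.3827, -0.2888, 0.1162]
tcp_rot: [3.074, 0.642, 0.001]
wrist_force: [0.1, -0.2, -1.2]
width: 0.142
grip_force: 26.3
tcp [ 0.3827 -0.2888  0.1162] tool x [0.916 0.4   0.001] z [ 0.001 -0.001 -1.   ] shift cm [ 43.43 -24.96   0.11] t 29.13 q6 0.46
turn about tool z 0.228 (shift above holds before turning)
```

Run:
```python
from h import *
s=camera_model("scene");t=camera_model("top")
print("base front",onplane(s,(283,163),0),"nozzle tip top view",onplane(t,(239,119),.15),"jar",onplane(s,(250,168),0))
for z in(.13,.15):print(onplane(s,(281,122),z))
delta(.6789,.1012,.115,np.radians(100.5))
```

```text
base front [0.7635506  0.18715462] nozzle tip top view [0.75856761 0.18385184] jar [0.6751617 0.2489975]
[0.77852235 0.2003979 ]
[0.73200674 0.16227927]
tcp [ 0.3827 -0.2888  0.1162] tool x [0.916 0.4   0.001] z [ 0.001 -0.001 -1.   ] shift cm [ 42.75 -23.88   0.12] t 29.13 q6 0.46
turn about tool z 0.228 (shift above holds before turning)
```

```bash
python3 -m crank '[[[2,-1.1,0,0,0,0],[3.05,-1.7,0,0,0,0],[3.05,-1.7,0,0,0,0],[3.05,-1.7,0,0,0,0],[3.05,-1.7,0,0,0,0],[3.05,-1.7,0,0,0,0],[3.05,-1.7,0,0,0,0],[3.05,-1.7,0,0,0,0]]]' >/dev/null
python3 -m crank '[[[3.05,-1.7,0,0,0,0],[3.05,-1.7,0,0,0,0],[3.05,-1.7,0,0,0,0],[3.05,-1.7,0,0,0,0],[3.05,-1.7,0,0,0,0],[3.05,-1.7,0,0,0,0],[0,0,0,0,0,0.114],[0,0,0,0,0,0.114]]]' >/dev/null
python3 -m crank '[[[0,0,0,0,0,0],[0,0,0,0,0,0],[0,0,0,0,0,0]]]'
python3 - <<'E'
from h import *
delta(.6789,.1012,.011,np.radians(100.5))
E
```

```text
time: 30.72
tool_pos: [0.6701, 0.0903, 0.1139]
tcp_rot: [3.128, 0.292, -0.005]
wrist_force: [0.3, 0.1, -0.5]
width: 0.143
grip_force: 26.3
tcp [0.6701 0.0903 0.1139] tool x [ 0.983  0.185 -0.003] z [-0.003 -0.    -1.   ] shift cm [ 1.1  -0.91 10.28] t 30.72 q6 1.48
turn about tool z 0.003 (shift above holds before turning)
```

```bash
python3 -m crank '[[[1.0,-0.9,0,0,0,0],[0,0,2,0,0,0],[0,0,2,0,0,0],[0,0,2,0,0,0],[0,0,0.8,0,0,0],[0,0,0,0,0,0],[0,0,0,0,0,0]]]'
python3 -c "
from h import *
delta(.6789,.1012,.009,np.radians(100.5))"
```

```text
time: 31.3
tool_pos: [0.6796, 0.1014, 0.0476]
tcp_rot: [-3.128, -0.289, 0.001]
wrist_force: [0.4, -0.2, -0.5]
width: 0.142
grip_force: 26.3
tcp [0.6796 0.1014 0.0476] tool x [ 0.983  0.183 -0.001] z [-0.001  0.    -1.   ] shift cm [-0.07  0.01  3.86] t 31.3 q6 1.5
turn about tool z 0.001 (shift above holds before turning)
```

```bash
python3 -m crank '[[[0,0,1,0,0,0],[0,0,1,0,0,0],[0,0,0.8,0,0,0],[0,0,0.4,0,0,0],[0,0,0.2,0,0,0],[0,0,0.2,0,0,0],[0,0,0,0,0,0],[0,0,0,0,0,0]]]'
```

```text
time: 31.97
tool_pos: [0.6798, 0.1014, 0.012]
tcp_rot: [-3.128, -0.288, -0.001]
wrist_force: [0.0, 0.1, 0.2]
width: 0.14
grip_force: 26.3
```

```bash
python3 -m crank '[[[0,0,0.15,0,0,0],[0,0,0.15,0,0,0],[0,0,0,0,0,0],[0,0,0,0,0,0]]]'
```

```text
time: 32.3
tool_pos: [0.6803, 0.1015, 0.0097]
tcp_rot: [-3.128, -0.288, -0.002]
wrist_force: [-0.7, -0.3, 4.4]
width: 0.146
grip_force: 26.8
```

```bash
python3 -m crank '[[[0,0,0,0,0,0],[0,0,0,0,0,0],[0,0,0,0,0,0],[0,0,0,0,0,0]]]' 2.8
python3 -m crank '[[[0,0,-1,0,0,0],[0,0,-2,0,0,0],[0,0,-3,0,0,0],[0,0,-3,0,0,0],[0,0,-3,0,0,0],[-2,2,-3,0,0,0]]]'
python3 -m crank '[[[-2,2,-2,0,0,0],[-2,2,-2,0,0,0],[-2,2,0,0,0,0],[-2,2,0,0,0,0],[0,0,0,0,0,0],[0,0,0,0,0,0]]]'
python3 - <<'E'
from h import *
m,im=wrist("w14");np.savez("m14.npz",**m)
cv2.imwrite("pics/w14c.png",cv2.resize(im[0:270,120:480],None,fx=2.2,fy=2.2,interpolation=cv2.INTER_CUBIC))
white(m,im,(.65,.107,.012),.012);white(m,im,(.68,.1015,.016),.016)
E
```

```text
time: 32.63
tool_pos: [0.6793, 0.1013, 0.0084]
tcp_rot: [-3.128, -0.288, 0.001]
wrist_force: [-0.4, 0.1, -0.3]
width: 0.329
grip_force: 0.0
time: 33.13
tool_pos: [0.6658, 0.081, 0.1613]
tcp_rot: [-3.126, -0.292, -0.006]
wrist_force: [0.8, -1.1, 0.9]
width: 0.328
grip_force: 0.0
time: 33.63
tool_pos: [0.5991, -0.0163, 0.1998]
tcp_rot: [3.129, 0.285, 0.002]
wrist_force: [0.2, 0.2, -0.1]
width: 0.327
grip_force: 0.0
(np.int64(214), np.int64(116)) [214. 117.] [0.6493 0.1065] [0.0223 0.022 ] long dir 97.4
(np.int64(221), np.int64(89)) [214. 116.] [0.6511 0.1054] [0.022  0.0185] long dir 97.3
```

View pics/w14c.png

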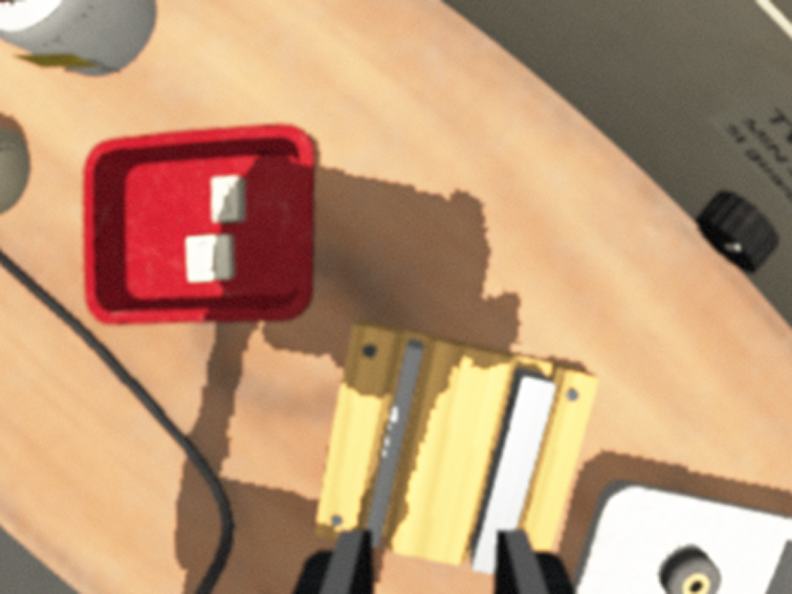

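The final view shows both connectors side by side and flat in the red tray at (210,258) and (228,198). The bars are in their slots at (400,440) and (515,470), and the roller is flat in the foam tray at (690,575). The gripper is clear and everything is released.

```bash
python3 -c "
from workcell import *
print(finish_job())"
```

```text
the job is handed in; nothing more can be done
None
```

I handed the job in at about 34 s: both bars are home in their slots, the small roller is flat in the foam tray, and both connectors are upright side by side in the red tray; I kept clear of the jar and bottle, and the judging result was not shown.

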